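# Wedge a heat sink off its test jig

## Task

Take the brass weight off the heat sink and stand it upright in the blue tray. Then pick the yellow wedge up by its handle and push it, flat on the bench, under the middle of the orange lifting bar until the heat sink just lifts off its rails, about 4 mm clear, so that the wedge alone carries it. Finish while still gripping the wedge there, leaving the other things on the bench alone.

Things in the scene. Friction and masses are not known exactly. Their poses are not given: they have to be found in the camera images.
- jig: Fixed test jig: two dark steel rails along its x axis (124 long, 20 wide, 20 mm high, centred at y = +56 and -56 mm), joined at the rear (x = +50 to +62 mm). The channel between them, 92 mm wide, is floored by the bench and open at the front. Origin on the bench at its centre; +x from the open front to the rear: the wedge goes in along +x.
- sink (a joint): Rise of the finned aluminium heat sink off the rails, m: 0 = resting, at most 0.025. It slides only straight up and sinks back by its own weight (about 0.5 kg). At rest: plate 108 x 128 x 8 mm, underside 20 mm above the bench; fins 108 x 86 mm, level tops 52 mm above the bench; centred on the jig.
- lift_bar (a point): Lowest point, at mid-length, of the orange lifting bar: round, 10 mm thick, 76 mm long along the jig's y axis, fixed to the front of the heat sink, 65 mm from the jig's centre towards the jig's -x. Underside 10 mm above the bench at rest; rises with the heat sink. Axes as the jig's.
- weight: Brass hold-down weight, 0.4 kg: upright cylinder 40 mm across up to 36 mm height, then a knob 24 mm across, 56 mm high in all. Origin at the centre of its underside, z along its axis. Starts standing on the fins.
- tray: Blue open tray, fixed to the bench, 130 (x) x 150 (y) x 16 mm outside, walls and floor 4 to 5 mm thick. Origin at the centre of its underside, on the bench.
- wedge: Yellow plastic wedge, 102 mm long (x), 40 mm wide (y), 0.15 kg, flat on the bench. Origin on its underside; +x points to the thin toe (x = +50 mm, 4 mm thick). From there the top rises 1 mm in 4 to 22.5 mm height at x = -24 mm. Behind it the upright handle block: x = -52 to -22 mm, 24 mm wide (y), 60 mm high from the underside.
- wedge_grip (a point): Point inside the wedge's handle, 38 mm above its underside and 37 mm behind its origin, for fingers closing across the 24 mm width (wedge y). Axes as the wedge's.
- wedge_toe (a point): Middle of the wedge's toe at the underside, 50 mm in front of its origin. The heat sink's rise is (distance of the bar behind the toe)/4 - 6 mm: a red line across the slope, 40 mm behind the toe, is under the bar at 4 mm rise.
- board: Bystander: small green circuit board 80 x 60 mm lying flat, about 16 mm high. Origin at its underside.
- capacitor: Bystander: blue can capacitor standing upright, 35 mm across, 55 mm high. Origin at its underside.
- spool: Bystander: grey wire spool standing on its flange, 60 mm across, 38 mm high. Origin at its underside.
- driver: Bystander: screwdriver 170 mm long, lying. Origin at its underside.
- jar: Bystander: white plastic jar 56 mm across, 70 mm high. Origin at its underside.

How it is judged (in metres and radians):
On the way:
1. the weight stands in the tray, let go, while the heat sink still rests on its rails (horizontal distance between weight and tray below 0.065 m and z of weight in the frame of tray below 0.01 m and angle between weight's own z axis and vertical below 0.15 rad and linear speed of weight below 0.02 m/s and contact force between the fingers and weight below 0.2 N and value of joint sink below 0.001 m), for 0.2 s.
At the end, for the whole second after the job is handed in: Weight upright in the tray; heat sink still, 1.5 to 8 mm above its rails, carried by the wedge alone (over 2 N), untouched by the robot; wedge flat on the bench (4 mm, 5 degrees), toe 20 mm or more past the bar, within 25 mm of its middle; fingers still gripping the wedge (over 2 N) (horizontal distance between weight and tray below 0.065 m and z of weight in the frame of tray below 0.01 m and angle between weight's own z axis and vertical below 0.15 rad and value of joint sink between 0.0015 and 0.008 m and contact force between wedge and sink above 2 N and contact force between the fingers and wedge above 2 N and contact force between each of the arm, the fingers and sink below 0.3 N and angle between wedge's own z axis and vertical below 0.09 rad and height (world z) of wedge below 0.004 m and x of wedge_toe in the frame of lift_bar above 0.02 m and y of wedge_toe in the frame of lift_bar between -0.025 and 0.025 m and linear speed of wedge below 0.01 m/s and velocity of joint sink below 0.01 m/s); the arm keeps its last pose, push and grip.
It fails at once if a bystander is shifted more than 25 mm (distance of any of board, capacitor, spool, driver, jar from where it was at the start of the episode above 0.025 m).
It also fails if it takes over 64 s, if anything falls off the work surface, if the arm or the gripper's body presses on something with over 40 N, if the wrist force passes 120 N, or if a joint passes its speed limit or range.

## Robot

A 7-joint arm with a two-finger parallel gripper is mounted at the origin on the work surface. World frame = base frame: x ahead of the robot, y to its left, z up, the work surface at z = 0. Lengths are in mm, angles in rad, forces in N, time in s.
With the tool pointing down it reaches from about 350 to 775 mm from the base axis. Payload 3.1 kg.
Tool frame: the origin (TCP) lies on the centre line of the jaws, within the pads' length; the fingertips stand 11 mm ahead of it and the grasp point (between the pads) lies 8 mm behind it; z points along the fingers, y is the line along which they close (so a half turn about z gives the same grasp; the last joint's range is limited). The gripper opens to 85 mm and grips with 20 to 120 N. Pads are 22 mm wide; open, the fingers measure 114 mm over their backs; the gripper's body (76 mm by 85 mm) begins 54 mm behind the grasp point. The pads swing forward as they close: fully open they stand 13 mm farther back than shut.
Start: joints at [1.267, 0.311, 0.014, 1.512, -0.004, 1.319, -0.027], TCP at [142.384, -531.266, 242.304] pointing down, gripper open.
Joint ranges: [-2.7, 2.7], [-0.3, 1.91], [-1.27, 1.3], [0.12, 2.57], [-1.44, 4.58], [0.2, 2.03], [-3.05, 3.05]. Speed limits (rad/s): [2.79, 2.79, 3.14, 3.14, 3.14, 3.14, 3.14].

## Interface

Orientations are given as a rotation vector (axis times angle).
In Python, from workcell import robot, vision, hand_in gives the robot as it stands (robot), with the cameras (vision) and the job as plain functions.
- The arm moves only by the shell command python3 drive.py 'ROWS' [OPENING] [FORCE]. ROWS is a JSON list of rows, 1 to 5 of them, each written [[dx, dy, dz], [rx, ry, rz]]: dx, dy, dz in mm, then a rotation vector rx, ry, rz in rad; each row shifts and turns the commanded pose from where the row before left it, along the tool's axes as they then stand; what a row does not reach is not made up. A row lasts 1/10 s, in which the tool goes at most 50 mm and 0.15 rad, less where a joint would pass 70% of its speed; a pose out of reach is approached as far as the arm can. OPENING is the finger opening in mm, set as the command begins (- or left out keeps the last). The fingers move at their own pace and stop on an object; FORCE is the grip in N (left out, the last holds). Time passes only in rows, so rows that do not move let the fingers close. It prints the time, the measured TCP pose, the force, the opening and the grip force at its end. Input that does not fit is refused with a message, and nothing moves.
- robot.observe(): the state, without advancing time (a new reading comes with each control period).
- vision.camera(name): name is "side" or "top"; returns a dict with "color" (400x640x3 uint8, red, green, blue), "intrinsics" (3x3 intrinsics, pixels), "dist" ([k1, k2, p1, p2, k3] as OpenCV has them; the pictures are not rectified), "R" (3x3) and "t" (3): a world point X has camera coordinates R X + t. Camera axes: x right, y down, z forward; pixel columns grow to the right and rows downward; lengths in mm; the calibration is good to about 2 mm. A picture is of the moment at which its call begins. There is no depth.
- hand_in(): hands the job in; it is judged then, once.
The state is a dict: "time_s": time; "q": joint angles; "joint_velocities": joint speeds; "joint_efforts": joint torques, N m; "ee_pos": TCP position; "tool_rot": TCP orientation; "wrist_force": force on the tool from outside, world axes, zero at the start; "ft_torque": the same for the moment, N m; "finger_gap": finger opening in mm; "grasp_force": force on a finger pad.
Only numpy, scipy, OpenCV 4.12 (cv2) and the standard library are available. Lean on these libraries where they do the work, as an engineer would, in place of code of your own. Each camera call takes 0.05 s, during which the arm holds its last target. There are 200 camera calls.

## Working session

There is one attempt and no reset: what is moved stays moved. The work goes in short steps, Python scripts to look and compute and a shell command to move; the robot and the scene stay as the last step left them, time stands still between calls to the robot, and variables do not carry over. Pictures are saved under pics/ and viewed, at most 10 in all, crops included, and the job is handed in when it is done.

```bash
ls; mkdir -p pics
python3 - <<'E'
from workcell import robot, vision, hand_in
import cv2,pickle
d={}
for n in("side","top"):
    c=vision.camera(n);d[n]=c
    cv2.imwrite(f"pics/{n}0.png",c["color"][:,:,::-1])
    print(n,c["t"],c["R"].T@-c["t"])
pickle.dump(d,open("cam0.pkl","wb"))
s=robot.observe();print(s)
E
```

```text
drive.py
pics
workcell.py
side [-568.31003896  178.20996299 1049.81094062] [ 415.37470649 -661.38222756  920.25839014]
top [  32.13252459  586.16024007 1210.22842284] [ 362.84875782   20.06322914 1295.07042565]
{'time_s': 0.1, 'q': array([ 1.26727898,  0.31164539,  0.01403327,  1.51288281, -0.00440026,
        1.31920807, -0.02718852]), 'joint_velocities': array([-0.00034196, -0.00255055,  0.00148104, -0.00279769,  0.00239889,
       -0.00123084, -0.00152778]), 'joint_efforts': array([ 7.36867296e-04, -3.80851185e+01,  1.46573042e-01, -2.31239426e+01,
        1.22947764e-02,  8.13273713e-03,  1.26632648e-05]), 'ee_pos': array([ 142.19198706, -530.65369134,  241.33555456]), 'tool_rot': array([-3.11264048e+00, -4.09893926e-01,  5.89469680e-04]), 'wrist_force': array([-0.16459795,  0.05262886,  0.48102841]), 'ft_torque': array([ 0.02757523, -0.0069943 , -0.04215264]), 'grasp_force': 0.0, 'finger_gap': 85.18748168574747}
```

View pics/side0.png

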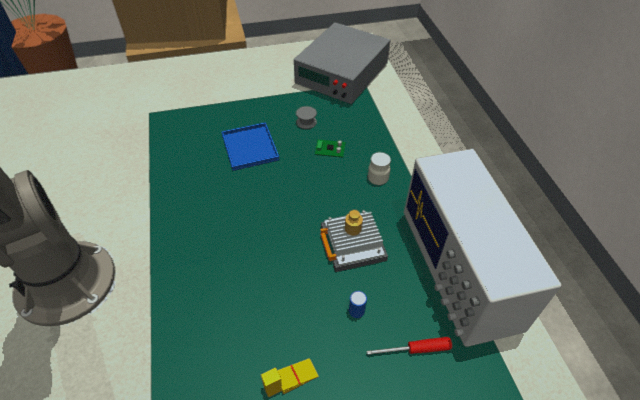

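View pics/top0.png

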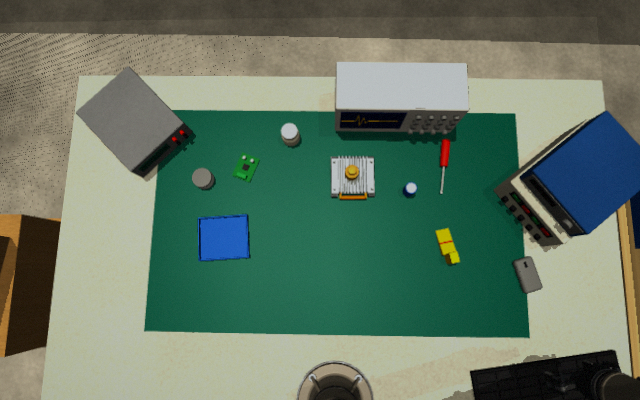

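Side view: weight knob about (354,214), tray about (250,146), wedge (290,376), sink (355,240). Top view: weight (352,172), tray (224,238), wedge (447,246), bar (353,196). Next I'll enlarge crops of the sink and the wedge.

```bash
cat > h.py <<'E'
import cv2,pickle,numpy as np
def load(f): return pickle.load(open(f,"rb"))
def montage(d,crops,out,k=5):
    """crops: 4 of (cam,x0,y0), each 80x60 px, enlarged k times; ticks every 10 px"""
    T=[]
    for n,x,y in crops:
        im=np.ascontiguousarray(d[n]["color"][y:y+60,x:x+80,::-1])
        im=cv2.resize(im,None,fx=k,fy=k,interpolation=cv2.INTER_CUBIC)
        for i in range(0,80,10):
            cv2.line(im,(i*k,0),(i*k,6),(255,255,255),1); cv2.putText(im,str(x+i),(i*k+1,15),0,.32,(255,255,255),1)
        for j in range(10,60,10):
            cv2.line(im,(0,j*k),(6,j*k),(255,255,255),1); cv2.putText(im,str(y+j),(7,j*k+4),0,.32,(255,255,255),1)
        T.append(im)
    cv2.imwrite(out,np.vstack([np.hstack(T[:2]),np.hstack(T[2:])]))
def ray(c,p):
    u=cv2.undistortPoints(np.array([[p]],float),c["intrinsics"],np.array(c["dist"]))[0,0]
    return c["R"].T@-c["t"], c["R"].T@np.r_[u,1]
def onz(c,p,z):
    o,r=ray(c,p); return o+r*(z-o[2])/r[2]
def tri(d,ps,pt):
    A=[];b=[]
    for n,p in(("side",ps),("top",pt)):
        o,r=ray(d[n],p); r/=np.linalg.norm(r); P=np.eye(3)-np.outer(r,r); A.append(P);b.append(P@o)
    x,res,*_=np.linalg.lstsq(np.vstack(A),np.hstack(b),rcond=None); return x,float(np.sqrt(res[0]))
def proj(c,X):
    return cv2.projectPoints(np.array([X],float),cv2.Rodrigues(c["R"])[0],c["t"],c["intrinsics"],np.array(c["dist"]))[0][0,0]
E
python3 - <<'E'
from h import *
d=load("cam0.pkl")
montage(d,[("side",315,205),("top",315,148),("side",250,340),("top",410,222)],"pics/m1.png")
montage(d,[("side",210,115),("top",190,208),("side",340,280),("top",400,160)],"pics/m2.png")
E
```

```text
(no output)
```

View pics/m1.png

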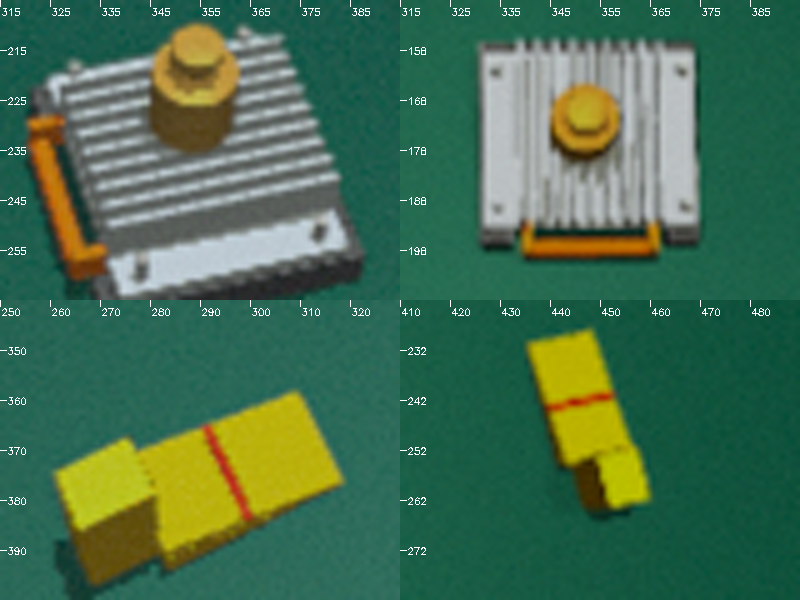

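View pics/m2.png

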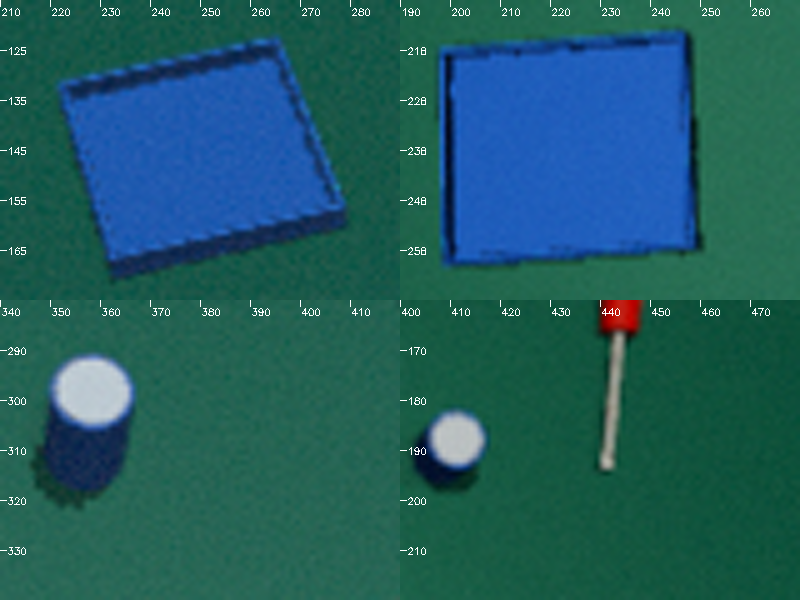

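Crops: knob top at side (354.0,213.0) and top (351.8,170.0). Bar middle at side (326.6,244.2) and top (353,197). Handle top centre at side (270.7,376.5) and top (454.2,257.2). Toe edge at side (314,367.1) and top (441.5,229). The corners of the tray and plate can be read too.

Run:
```python
from h import *
np.set_printoptions(precision=1,suppress=True)
d=load("cam0.pkl")
def S(p,x0,y0): return (p[0]/5-.4+x0, p[1]/5-.4+y0)
P=dict(knob=((354,213),(351.8,170)),bar=((326.6,244.2),(353,197)),handle=((270.7,376.5),(454.2,257.2)),
 toe=((314,367.1),(441.5,229)),red=((295.1,374.1),(445.7,242.1)))
for k,(s,t) in P.items(): print(k,*tri(d,s,t))
t=d["top"];s=d["side"]
C=[onz(t,S(p,315,148),28) for p in((82,45),(295,45),(295,228),(82,228))]
print("plate",*C,np.mean(C,0))
B=[onz(t,S(p,315,148),15) for p in((125,247),(258,247))];print("bar ends",*B,np.mean(B,0),"side",*[onz(s,S(p,315,205),15) for p in((38,128),(82,268))])
C=[onz(s,S(p,210,115),16) for p in((60,85),(278,40),(345,208),(112,262))];print("tray side",*C,np.mean(C,0))
C=[onz(t,S(p,190,208),16) for p in((41,47),(287,32),(297,246),(45,264))];print("tray top",*C,np.mean(C,0))
C=[onz(t,S(p,410,222),60) for p in((197,157),(232,147),(250,199),(213,208))];print("handle top",*C,np.mean(C,0))
C=[onz(s,S(p,250,340),60) for p in((55,175),(128,138),(157,195),(82,230))];print("handle side",*C,np.mean(C,0))
print("toe edge top",*[onz(t,S(p,410,222),4) for p in((127,44),(192,30))],"side",*[onz(s,S(p,250,340),4) for p in((300,91),(344,184))])
print("red top",*[onz(t,S(p,410,222),14) for p in((149,109),(212,96))],"side",*[onz(s,S(p,250,340),14) for p in((207,127),(248,218))])
print("cap",onz(t,(410.9+.2,187),55),onz(s,(358.1,297.6),55))
```

```text
knob [644.4 -40.5 111.2] 0.927142659417945
bar [581.8 -48.7  24.9] 1.3891977744969188
handle [ 406.  -333.9   61.6] 1.408342598504747
toe [ 490.8 -314.7    6.8] 1.8653690000250485
red [ 451.5 -323.2   16.8] 1.4018465411103145
plate [706.   18.5  28. ] [ 707.5 -110.8   28. ] [ 594.5 -110.1   28. ] [593.   17.2  28. ] [650.2 -46.3  28. ]
bar ends [584.   -8.9  15. ] [585.  -89.1  15. ] [584.5 -49.   15. ] side [582.3  -0.1  15. ] [583.  -82.2  15. ]
tray side [385.5 408.   16. ] [512.9 418.6  16. ] [526.  271.6  16. ] [397.8 259.5  16. ] [455.6 339.4  16. ]
tray top [517.4 416.9  16. ] [528.5 268.7  16. ] [401.3 257.   16. ] [388.4 406.1  16. ] [458.9 337.2  16. ]
handle top [ 418.7 -320.    60. ] [ 424.6 -340.1   60. ] [ 395.4 -349.2   60. ] [ 390.1 -328.    60. ] [ 407.2 -334.3   60. ]
handle side [ 387.7 -325.7   60. ] [ 415.8 -318.4   60. ] [ 422.4 -341.5   60. ] [ 394.1 -347.5   60. ] [ 405.  -333.3   60. ]
toe edge top [ 487.9 -295.8    4. ] [ 496.8 -335.     4. ] side [ 485.4 -293.5    4. ] [ 493.8 -333.4    4. ]
red top [ 448.6 -305.2   14. ] [ 456.7 -342.8   14. ] side [ 446.4 -303.    14. ] [ 454.7 -341.    14. ]
cap [ 609.4 -217.2   55. ] [ 605.7 -213.9   55. ]
```

Triangulated heights fit the text (knob top 111 vs 108, handle 62 vs 60). Jig yaw is about 0.01 and wedge yaw about 0.22. Moving to above the weight.

```bash
for i in 1; do python3 drive.py '[[[40, -22, 0], [0, 0, 0]], [[40, -22, 0], [0, 0, 0]], [[40, -22, 0], [0, 0, 0]], [[40, -22, 0], [0, 0, 0]], [[40, -22, 0], [0, 0, 0]]]' 75 40; python3 drive.py '[[[40, -22, 0], [0, 0, 0]], [[40, -22, 0], [0, 0, 0]], [[40, -22, 0], [0, 0, 0]], [[40, -22, 0], [0, 0, 0]], [[40, -22, 0], [0, 0, 0]]]'; python3 drive.py '[[[40, -22, 0], [0, 0, 0]], [[40, -22, 0], [0, 0, 0]], [[40, -22, 0], [0, 0, 0]], [[40, -22, 0], [0, 0, 0]], [[0, 0, 0], [0, 0, 0]]]'; done
cat > to.py <<'E'
import sys,numpy as np
from workcell import robot, vision, hand_in
from scipy.spatial.transform import Rotation as Ro
s=robot.observe();R=Ro.from_rotvec(s["tool_rot"]);M=R.as_matrix()
x,y,z,yaw=map(float,sys.argv[1:5])
T=np.array([[np.cos(yaw),np.sin(yaw),0],[np.sin(yaw),-np.cos(yaw),0],[0,0,-1]])
np.set_printoptions(precision=3,suppress=True)
print("t",s["time_s"],"pos",s["ee_pos"],"d_tool",M.T@(np.array([x,y,z])-s["ee_pos"]),"rot",Ro.from_matrix(M.T@T).as_rotvec(),"q",s["q"],"F",s["wrist_force"],"gap",s["finger_gap"],"grip",s["grasp_force"])
E
python3 to.py 643.5 -40.5 140 .262
```

```text
time_s: 0.6
ee_pos: [307.9, -371.6, 241.9]
tool_rot: [-3.114, -0.41, 0.001]
wrist_force: [0.9, -1.0, -0.4]
finger_gap: 75.1
grasp_force: 0.0
time_s: 1.1
ee_pos: [472.5, -213.8, 242.0]
tool_rot: [-3.115, -0.41, 0.001]
wrist_force: [0.3, -0.8, -0.0]
finger_gap: 75.2
grasp_force: 0.0
time_s: 1.6
ee_pos: [606.5, -79.6, 240.6]
tool_rot: [-3.105, -0.428, -0.002]
wrist_force: [-0.0, 0.3, -1.2]
finger_gap: 75.0
grasp_force: 0.0
t 1.6 pos [606.488 -79.629 240.641] d_tool [ 45.967 -26.939 100.951] rot [-0.007 -0.002  0.012] q [ 0.34   0.466 -0.357  1.319  0.153  1.384 -1.307] F [-0.042  0.289 -1.161] gap 75.00077851221593 grip 0.0
```

```bash
python3 drive.py '[[[23, -13.5, 10], [0, 0, 0]], [[23, -13.5, 10], [0, 0, 0.012]], [[0, 0, 40], [0, 0, 0]], [[0, 0, 30], [0, 0, 0]], [[0, 0, 0], [0, 0, 0]]]'; python3 to.py 643.5 -40.5 72 .262
python3 - <<'E'
from h import *; from workcell import robot, vision, hand_in
d={n:vision.camera(n) for n in("side","top")}
pickle.dump(d,open("cam1.pkl","wb"))
montage(d,[("side",315,170),("top",315,148),("side",315,205),("top",330,100)],"pics/m3.png")
E
```

```text
time_s: 2.1
ee_pos: [636.5, -51.4, 146.1]
tool_rot: [-3.115, -0.392, 0.02]
wrist_force: [-1.9, -0.6, -0.8]
finger_gap: 75.0
grasp_force: 0.0
t 2.1 pos [636.499 -51.397 146.141] d_tool [10.407 -8.595 74.043] rot [-0.003  0.012 -0.012] q [ 0.267  0.589 -0.34   1.364  0.197  1.235 -1.408] F [-1.944 -0.585 -0.832] gap 74.96943439423322 grip 0.0
```

View pics/m3.png

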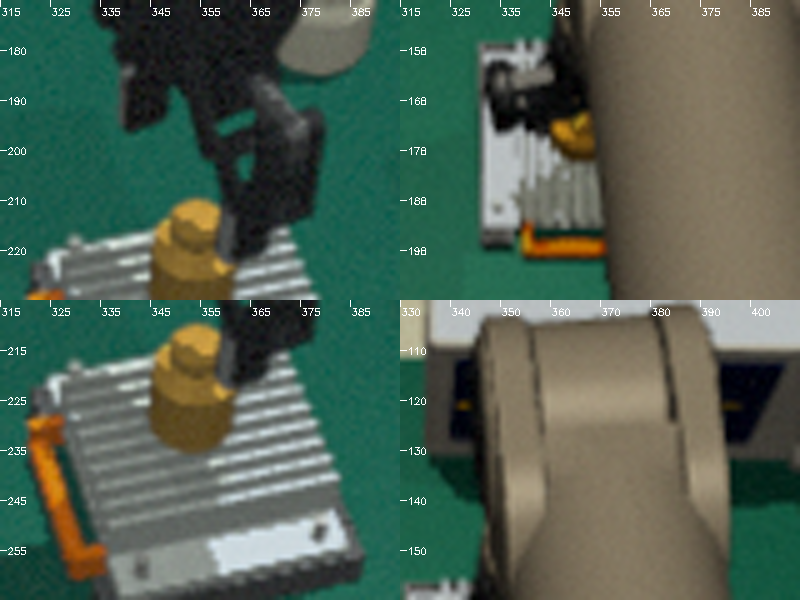

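The open fingers stand around the weight, which is untouched (knob at side 353,213). The TCP is about 10 mm short, so I'll correct that before descending.

```bash
python3 drive.py '[[[10, -8.5, 0], [0, 0.012, -0.012]], [[0, 0, 0], [0, 0, 0]], [[0, 0, 0], [0, 0, 0]]]'; python3 to.py 643.5 -40.5 72 .262
```

```text
time_s: 2.5
ee_pos: [649.7, -39.0, 154.2]
tool_rot: [-3.113, -0.412, -0.024]
wrist_force: [0.3, -0.9, 0.0]
finger_gap: 74.8
grasp_force: 0.0
t 2.5 pos [649.682 -38.996 154.196] d_tool [-7.618 -0.197 82.089] rot [ 0.    -0.015  0.001] q [ 0.252  0.589 -0.347  1.345  0.199  1.227 -1.413] F [ 0.265 -0.909  0.04 ] gap 74.75023129933932 grip 0.0
```

```bash
python3 drive.py '[[[-7, 0, 0], [0, -0.015, 0]], [[0, 0, 20], [0, 0, 0]], [[0, 0, 20], [0, 0, 0]], [[0, 0, 10], [0, 0, 0]], [[0, 0, 0], [0, 0, 0]]]';python3 drive.py '[[[0, 0, 0], [0, 0, 0]], [[0, 0, 0], [0, 0, 0]]]'; python3 to.py 643.5 -40.5 72 .262
```

```text
time_s: 3.0
ee_pos: [640.1, -42.4, 100.5]
tool_rot: [3.115, 0.41, -0.011]
wrist_force: [-0.4, -0.9, -0.7]
finger_gap: 74.9
grasp_force: 0.0
time_s: 3.2
ee_pos: [642.6, -41.9, 103.6]
tool_rot: [3.114, 0.41, -0.001]
wrist_force: [0.5, -1.0, 1.2]
finger_gap: 75.3
grasp_force: 0.0
t 3.2 pos [642.608 -41.928 103.552] d_tool [ 1.255 -1.172 31.551] rot [ 0.001  0.001 -0.   ] q [ 0.251  0.628 -0.337  1.411  0.216  1.14  -1.426] F [ 0.475 -0.968  1.243] gap 75.3103227878804 grip 0.0
```

```bash
python3 drive.py '[[[1, -1, 10], [0, 0, 0]], [[0, 0, 11], [0, 0, 0]], [[0, 0, 10], [0, 0, 0]], [[0, 0, 0], [0, 0, 0]], [[0, 0, 0], [0, 0, 0]]]';python3 drive.py '[[[0, 0, 0], [0, 0, 0]], [[0, 0, 0], [0, 0, 0]], [[0, 0, 0], [0, 0, 0]], [[0, 0, 0], [0, 0, 0]], [[0, 0, 0], [0, 0, 0]]]' 30 50;python3 drive.py '[[[0, 0, 0], [0, 0, 0]], [[0, 0, 0], [0, 0, 0]], [[0, 0, 0], [0, 0, 0]]]'; python3 to.py 643.5 -40.5 72 .262
```

```text
time_s: 3.7
ee_pos: [641.8, -40.8, 70.4]
tool_rot: [3.115, 0.41, -0.007]
wrist_force: [0.3, 0.2, -0.8]
finger_gap: 75.3
grasp_force: 0.0
time_s: 4.2
ee_pos: [643.0, -41.2, 72.1]
tool_rot: [3.113, 0.41, -0.002]
wrist_force: [0.2, -1.2, 3.2]
finger_gap: 37.9
grasp_force: 51.1
time_s: 4.5
ee_pos: [643.0, -41.1, 72.1]
tool_rot: [3.114, 0.409, -0.002]
wrist_force: [0.6, -1.9, 5.7]
finger_gap: 38.3
grasp_force: 51.3
t 4.5 pos [643.006 -41.125  72.092] d_tool [ 0.639 -0.476  0.09 ] rot [ 0.001  0.001 -0.   ] q [ 0.246  0.66  -0.33   1.44   0.228  1.081 -1.437] F [ 0.551 -1.89   5.67 ] gap 38.26274896089317 grip 51.26001395692583
```

```bash
python3 drive.py '[[[0, 0, -10], [0, 0, 0]], [[0, 0, -20], [0, 0, 0]], [[0, 0, -25], [0, 0, 0]], [[0, 0, -25], [0, 0, 0]], [[0, 0, 0], [0, 0, 0]]]';python3 drive.py '[[[-4, -20, 0], [0, 0, 0]], [[-6, -30, 0], [0, 0, 0]], [[-6, -30, 0], [0, 0, 0]], [[-6, -30, 0], [0, 0, 0]], [[-6, -30, 0], [0, 0, 0]]]'; python3 drive.py '[[[-6, -30, 0], [0, 0, 0]], [[-6, -30, 0], [0, 0, 0]], [[-6, -30, 0], [0, 0, 0]], [[-6, -30, 0], [0, 0, 0]], [[-6, -30, 0], [0, 0, 0]]]';python3 drive.py '[[[-6, -30, 0], [0, 0, 0]], [[-6, -30, 0], [0, 0, 0]], [[-6, -30, 0], [0, 0, 0]], [[-4, -20, 0], [0, 0, 0]], [[0, 0, 0], [0, 0, 0]]]';python3 drive.py '[[[0, 0, 0], [0, 0, 0]], [[0, 0, 0], [0, 0, 0]]]'; python3 to.py 457 338 27 .262
```

```text
time_s: 5.0
ee_pos: [644.3, -39.8, 154.2]
tool_rot: [3.114, 0.411, 0.004]
wrist_force: [0.3, 0.1, -3.9]
finger_gap: 38.1
grasp_force: 50.9
time_s: 5.5
ee_pos: [576.6, 88.3, 148.6]
tool_rot: [3.115, 0.411, -0.013]
wrist_force: [-0.6, -0.2, -3.7]
finger_gap: 38.5
grasp_force: 50.9
time_s: 6.0
ee_pos: [508.9, 224.8, 148.8]
tool_rot: [3.113, 0.41, -0.012]
wrist_force: [0.2, -0.3, -3.8]
finger_gap: 38.1
grasp_force: 50.9
time_s: 6.5
ee_pos: [456.7, 329.1, 149.4]
tool_rot: [-3.111, -0.423, 0.014]
wrist_force: [-0.8, 1.1, -4.0]
finger_gap: 38.3
grasp_force: 51.0
time_s: 6.7
ee_pos: [462.0, 322.8, 150.0]
tool_rot: [3.112, 0.407, -0.008]
wrist_force: [0.2, 0.1, -4.1]
finger_gap: 37.9
grasp_force: 51.0
t 6.7 pos [462.037 322.785 150.005] d_tool [ -0.327 -16.297 122.969] rot [ 0.002  0.005 -0.002] q [-0.305  0.451 -0.464  1.593  0.215  1.154 -2.128] F [ 0.207  0.103 -4.105] gap 37.87326951408576 grip 50.998118563438766
```

```bash
python3 drive.py '[[[0, -16, 20], [0, 0, 0]], [[0, 0, 30], [0, 0, 0]], [[0, 0, 30], [0, 0, 0]], [[0, 0, 20], [0, 0, 0]], [[0, 0, 10], [0, 0, 0]]]';python3 drive.py '[[[0, 0, 0], [0, 0, 0]], [[0, 0, 0], [0, 0, 0]], [[0, 0, 0], [0, 0, 0]]]'; python3 to.py 457 338 25.5 .262
```

```text
time_s: 7.2
ee_pos: [456.8, 337.1, 38.6]
tool_rot: [3.111, 0.405, -0.011]
wrist_force: [-0.1, -1.0, -3.7]
finger_gap: 38.4
grasp_force: 50.9
time_s: 7.5
ee_pos: [458.5, 341.1, 43.0]
tool_rot: [-3.114, -0.409, 0.0]
wrist_force: [-0.3, 0.8, -4.0]
finger_gap: 38.3
grasp_force: 51.0
t 7.5 pos [458.503 341.089  42.982] d_tool [-2.252  2.616 17.478] rot [-0.001 -0.    -0.001] q [-0.362  0.582 -0.43   1.687  0.287  0.935 -2.211] F [-0.317  0.779 -3.953] gap 38.324824867180006 grip 51.03312192193698
```

```bash
python3 drive.py '[[[0, 0, 8], [0, 0, 0]], [[0, 0, 6], [0, 0, 0]], [[0, 0, 0], [0, 0, 0]], [[0, 0, 0], [0, 0, 0]]]'; python3 drive.py '[[[0, 0, 1.5], [0, 0, 0]], [[0, 0, 0], [0, 0, 0]]]';python3 drive.py '[[[0, 0, 1.5], [0, 0, 0]], [[0, 0, 0], [0, 0, 0]]]'; python3 drive.py '[[[0, 0, 1], [0, 0, 0]], [[0, 0, 0], [0, 0, 0]]]'
```

```text
time_s: 7.9
ee_pos: [456.9, 340.1, 27.0]
tool_rot: [3.114, 0.41, -0.006]
wrist_force: [0.2, 1.6, -3.1]
finger_gap: 38.4
grasp_force: 51.0
time_s: 8.1
ee_pos: [457.2, 340.4, 25.9]
tool_rot: [3.114, 0.41, -0.005]
wrist_force: [-0.3, -0.5, -4.3]
finger_gap: 38.4
grasp_force: 51.0
time_s: 8.3
ee_pos: [457.1, 340.2, 24.3]
tool_rot: [3.114, 0.41, -0.005]
wrist_force: [-0.3, -0.8, -3.8]
finger_gap: 38.1
grasp_force: 51.0
time_s: 8.5
ee_pos: [457.2, 340.3, 24.1]
tool_rot: [3.114, 0.41, -0.004]
wrist_force: [-2.0, -1.7, 2.7]
finger_gap: 38.3
grasp_force: 51.6
```

Force turned from -4 N to +2.7 N, so the weight is on the tray floor. Releasing and rising.

```bash
python3 drive.py '[[[0, 0, 0], [0, 0, 0]], [[0, 0, 0], [0, 0, 0]], [[0, 0, 0], [0, 0, 0]], [[0, 0, 0], [0, 0, 0]], [[0, 0, 0], [0, 0, 0]]]' 75; python3 drive.py '[[[0, 0, -10], [0, 0, 0]], [[0, 0, -30], [0, 0, 0]], [[0, 0, -40], [0, 0, 0]], [[0, 0, -40], [0, 0, 0]], [[0, 0, -40], [0, 0, 0]]]'; python3 to.py 406 -334 190 .22
```

```text
time_s: 9.0
ee_pos: [457.3, 340.5, 23.5]
tool_rot: [3.114, 0.41, -0.004]
wrist_force: [-0.4, 0.4, 0.7]
finger_gap: 74.5
grasp_force: 0.0
time_s: 9.5
ee_pos: [457.4, 340.5, 185.8]
tool_rot: [-3.115, -0.411, 0.004]
wrist_force: [-0.0, 0.1, 0.3]
finger_gap: 75.0
grasp_force: 0.0
t 9.5 pos [457.444 340.516 185.785] d_tool [-224.561  638.116   -3.912] rot [-0.     0.002  0.042] q [-0.328  0.432 -0.477  1.528  0.204  1.233 -2.144] F [-0.032  0.053  0.268] gap 75.02072502999529 grip 0.0
```

```bash
python3 drive.py '[[[-7, 20, 0], [0, 0, 0]], [[-14, 40, 0], [0, 0, 0]], [[-14, 40, 0], [0, 0, 0]], [[-14, 40, 0], [0, 0, 0]], [[-14, 40, 0], [0, 0, 0]]]' 60;python3 drive.py '[[[-14, 40, 0], [0, 0, 0]], [[-14, 40, 0], [0, 0, 0]], [[-14, 40, 0], [0, 0, 0]], [[-14, 40, 0], [0, 0, 0]], [[-14, 40, 0], [0, 0, 0]]]';python3 drive.py '[[[-14, 40, 0], [0, 0, 0]], [[-14, 40, 0], [0, 0, 0]], [[-14, 40, 0], [0, 0, 0]], [[-14, 40, 0], [0, 0, 0]], [[-14, 40, 0], [0, 0, 0]]]';python3 drive.py '[[[-14, 40, 0], [0, 0, 0]], [[-7, 20, 0], [0, 0, 0.04]], [[0, 0, 0], [0, 0, 0]], [[0, 0, 0], [0, 0, 0]], [[0, 0, 0], [0, 0, 0]]]'; python3 to.py 406 -334 100 .22
python3 - <<'E'
from h import *; from workcell import robot, vision, hand_in
d={n:vision.camera(n) for n in("side","top")}
pickle.dump(d,open("cam2.pkl","wb"))
montage(d,[("side",250,340),("top",410,222),("side",210,115),("top",190,208)],"pics/m4.png")
E
```

```text
time_s: 10.0
ee_pos: [443.2, 148.9, 184.5]
tool_rot: [3.114, 0.411, -0.002]
wrist_force: [1.3, -0.1, 0.1]
finger_gap: 60.0
grasp_force: 0.0
time_s: 10.5
ee_pos: [427.4, -62.5, 184.9]
tool_rot: [3.114, 0.411, -0.002]
wrist_force: [0.6, 0.8, 0.8]
finger_gap: 59.7
grasp_force: 0.0
time_s: 11.0
ee_pos: [411.7, -273.8, 185.1]
tool_rot: [3.113, 0.411, -0.002]
wrist_force: [0.1, 0.2, -0.4]
finger_gap: 59.7
grasp_force: 0.0
time_s: 11.5
ee_pos: [407.8, -333.8, 184.4]
tool_rot: [-3.121, -0.353, 0.003]
wrist_force: [-0.4, 0.8, -0.3]
finger_gap: 60.2
grasp_force: 0.0
t 11.5 pos [ 407.793 -333.757  184.443] d_tool [-1.628 -0.096 84.447] rot [-0.001  0.002  0.005] q [ 0.694  0.307 -0.052  1.663  0.018  1.174 -0.709] F [-0.375  0.79  -0.308] gap 60.173175838051385 grip 0.0
```

View pics/m4.png

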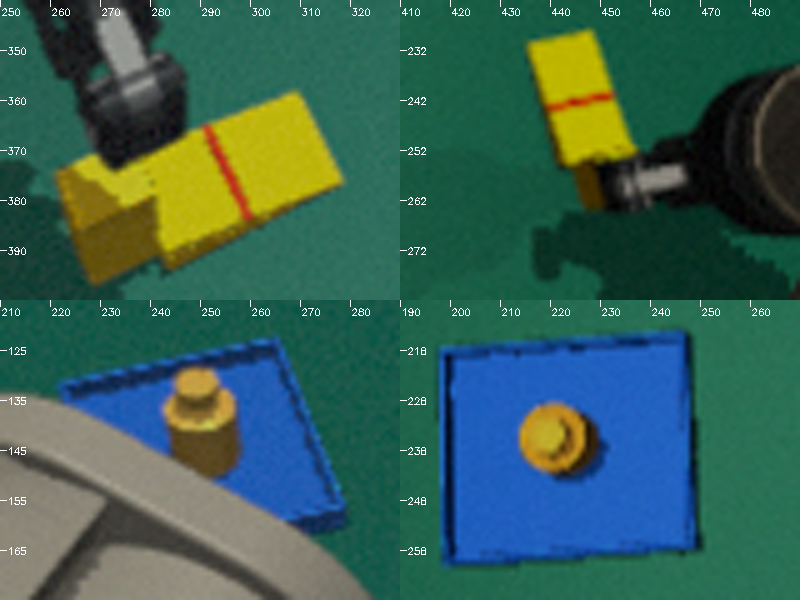

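The weight stands upright in the tray (top 221,236). The fingers are over the handle (side about 277,368). Descending in stages.

```bash
python3 drive.py '[[[-1.5, 0, 20], [0, 0, 0]], [[0, 0, 40], [0, 0, 0]], [[0, 0, 30], [0, 0, 0]], [[0, 0, 10], [0, 0, 0]], [[0, 0, 0], [0, 0, 0]]]'; python3 drive.py '[[[0, 0, 0], [0, 0, 0]], [[0, 0, 0], [0, 0, 0]]]'; python3 to.py 406 -334 34 .22
```

```text
time_s: 12.1
ee_pos: [404.6, -334.6, 83.0]
tool_rot: [-3.12, -0.35, 0.008]
wrist_force: [-0.3, 0.1, 0.2]
finger_gap: 59.8
grasp_force: 0.0
time_s: 12.3
ee_pos: [406.7, -337.0, 86.1]
tool_rot: [3.119, 0.348, 0.0]
wrist_force: [-0.0, 0.8, 0.8]
finger_gap: 60.0
grasp_force: 0.0
t 12.3 pos [ 406.722 -337.008   86.112] d_tool [-0.022 -3.268 52.101] rot [0.003 0.    0.002] q [ 0.696  0.409 -0.049  1.785  0.027  0.946 -0.713] F [-0.045  0.786  0.813] gap 60.03749121283702 grip 0.0
```

```bash
python3 drive.py '[[[0, -2.5, 15], [0, 0, 0]], [[0, 0, 20], [0, 0, 0]], [[0, 0, 13], [0, 0, 0]], [[0, 0, 3], [0, 0, 0]], [[0, 0, 0], [0, 0, 0]]]'; python3 drive.py '[[[0, 0, 0], [0, 0, 0]], [[0, 0, 0], [0, 0, 0]]]'; python3 to.py 406 -334 34 .22
```

```text
time_s: 12.8
ee_pos: [404.7, -333.9, 33.3]
tool_rot: [3.122, 0.348, -0.005]
wrist_force: [-0.4, 0.1, -0.3]
finger_gap: 60.0
grasp_force: 0.0
time_s: 13.0
ee_pos: [405.2, -334.3, 34.1]
tool_rot: [3.12, 0.348, -0.002]
wrist_force: [-0.2, 0.3, 0.3]
finger_gap: 60.2
grasp_force: 0.0
t 13.0 pos [ 405.214 -334.334   34.073] d_tool [ 0.84  -0.154  0.071] rot [0.002 0.002 0.002] q [ 0.692  0.477 -0.047  1.836  0.033  0.83  -0.721] F [-0.206  0.268  0.281] gap 60.217673303219044 grip 0.0
```

```bash
python3 drive.py '[[[0, 0, 0], [0, 0, 0]], [[0, 0, 0], [0, 0, 0]], [[0, 0, 0], [0, 0, 0]], [[0, 0, 0], [0, 0, 0]], [[0, 0, 0], [0, 0, 0]]]' 15 80; python3 drive.py '[[[0, 0, 0], [0, 0, 0]], [[0, 0, 0], [0, 0, 0]], [[0, 0, 0], [0, 0, 0]]]'; python3 to.py 406 -334 34 .22;  python3 drive.py '[[[0, 0, -5], [0, 0, 0]], [[0, 0, -10], [0, 0, 0]], [[0, 0, -15], [0, 0, 0]], [[0, 0, -10], [0, 0, 0]], [[0, 0, 0], [0, 0, 0]]]'; python3 drive.py '[[[0, 0, 0], [0, 0, 0]], [[0, 0, 0], [0, 0, 0]]]';  python3 to.py 460 -46 74 0.01
```

```text
time_s: 13.5
ee_pos: [404.9, -334.1, 33.6]
tool_rot: [3.121, 0.348, -0.004]
wrist_force: [-0.1, -0.3, 3.0]
finger_gap: 23.4
grasp_force: 78.6
time_s: 13.8
ee_pos: [404.9, -334.0, 33.6]
tool_rot: [3.121, 0.348, -0.004]
wrist_force: [-0.6, -0.1, 5.4]
finger_gap: 23.3
grasp_force: 79.0
t 13.8 pos [ 404.882 -334.043   33.602] d_tool [ 1.099  0.204 -0.401] rot [0.001 0.002 0.002] q [ 0.692  0.477 -0.047  1.836  0.033  0.829 -0.721] F [-0.649 -0.128  5.382] gap 23.31557460092411 grip 78.95041823387146
time_s: 14.3
ee_pos: [405.7, -334.5, 74.8]
tool_rot: [3.119, 0.348, -0.001]
wrist_force: [0.9, -0.8, -0.9]
finger_gap: 23.2
grasp_force: 78.3
time_s: 14.5
ee_pos: [404.1, -333.3, 72.5]
tool_rot: [-3.122, -0.348, 0.006]
wrist_force: [0.4, 0.3, -1.8]
finger_gap: 22.8
grasp_force: 78.3
t 14.5 pos [ 404.051 -333.254   72.482] d_tool [ 117.785 -267.901   -1.717] rot [-0.001  0.004  0.212] q [ 0.693  0.423 -0.049  1.805  0.028  0.918 -0.717] F [ 0.353  0.346 -1.808] gap 22.805329257138922 grip 78.3333420753479
```

```bash
python3 drive.py '[[[7, -16, 0], [0, 0, 0]], [[14, -32, 0], [0, 0, 0]], [[14, -32, 0], [0, 0, 0]], [[14, -32, 0], [0, 0, 0]], [[14, -32, 0], [0, 0, 0]]]'; python3 drive.py '[[[14, -32, 0], [0, 0, 0]], [[14, -32, 0], [0, 0, 0]], [[14, -32, 0], [0, 0, 0]], [[7, -16, 0], [0, 0, 0]], [[0, 0, 0], [0, 0, 0.1]]]';python3 drive.py '[[[0, 0, 0], [0, 0, 0.11]], [[0, 0, 0], [0, 0, 0]], [[0, 0, 0], [0, 0, 0]]]';  python3 to.py 460 -46 40 0.01
```

```text
time_s: 15.0
ee_pos: [434.0, -177.9, 72.3]
tool_rot: [-3.122, -0.347, 0.006]
wrist_force: [0.2, 0.8, -1.8]
finger_gap: 23.0
grasp_force: 78.5
time_s: 15.5
ee_pos: [457.6, -54.9, 72.2]
tool_rot: [-3.133, -0.198, 0.006]
wrist_force: [1.1, -1.2, -1.5]
finger_gap: 23.1
grasp_force: 78.6
time_s: 15.8
ee_pos: [457.1, -59.4, 72.3]
tool_rot: [3.141, 0.022, -0.006]
wrist_force: [-0.0, -0.2, -2.2]
finger_gap: 23.5
grasp_force: 78.6
t 15.8 pos [457.109 -59.393  72.308] d_tool [  3.206 -13.376  32.285] rot [0.001 0.004 0.004] q [ 0.197  0.318 -0.127  1.967  0.054  0.863 -1.515] F [-0.011 -0.238 -2.221] gap 23.512488769100976 grip 78.58229756355286
```

Now shift y, go down near the bench, and look before inserting.

```bash
python3 drive.py '[[[2, -13, 5], [0, 0, 0]], [[0, 0, 10], [0, 0, 0]], [[0, 0, 10], [0, 0, 0]], [[0, 0, 5], [0, 0, 0]], [[0, 0, 0], [0, 0, 0]]]'; python3 drive.py '[[[0, 0, 0], [0, 0, 0]], [[0, 0, 0], [0, 0, 0]]]'; python3 to.py 460 -46 34 0.01
python3 - <<'E'
from h import *; from workcell import robot, vision, hand_in
d={n:vision.camera(n) for n in("side","top")}
pickle.dump(d,open("cam3.pkl","wb"))
montage(d,[("side",270,215),("top",310,160),("side",310,205),("top",310,190)],"pics/m5.png")
E
```

```text
time_s: 16.3
ee_pos: [458.0, -46.9, 41.4]
tool_rot: [3.141, 0.018, -0.009]
wrist_force: [0.2, -0.0, -1.5]
finger_gap: 22.8
grasp_force: 78.6
time_s: 16.5
ee_pos: [459.7, -46.6, 43.0]
tool_rot: [3.141, 0.018, -0.003]
wrist_force: [0.0, -1.1, -1.4]
finger_gap: 23.5
grasp_force: 78.6
t 16.5 pos [459.69  -46.634  43.01 ] d_tool [ 0.337 -0.64   9.009] rot [0.001 0.002 0.002] q [ 0.169  0.365 -0.129  1.992  0.066  0.79  -1.557] F [ 0.024 -1.08  -1.364] gap 23.466878558131693 grip 78.62154722213745
```

View pics/m5.png

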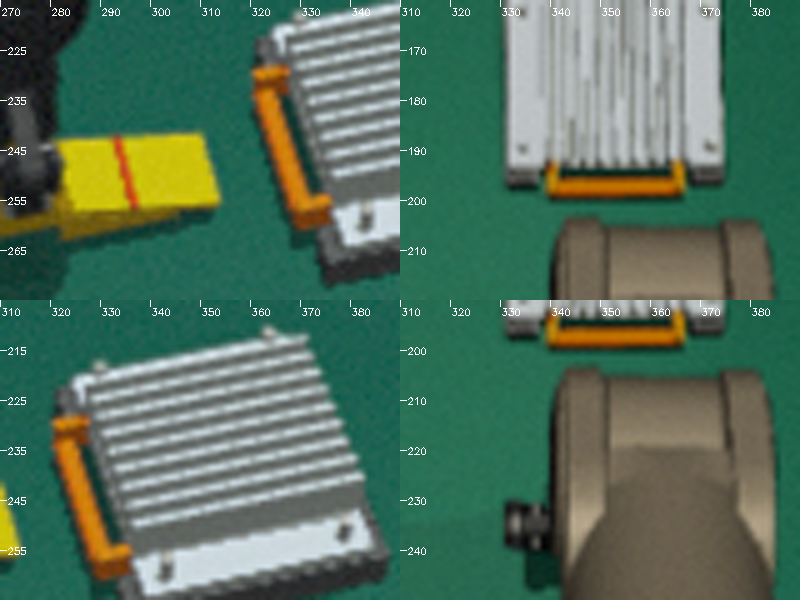

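The wedge hangs about 9 mm up with its toe edge mid at side (311.9,248.5). The bar mid is at side (326.6,244.2), and the sink is resting on its rails.

Run:
```python
from h import *
np.set_printoptions(precision=1,suppress=True)
s=load("cam3.pkl")["side"]
f=lambda p,z:onz(s,(p[0]/5-.4+270,p[1]/5-.4+215),z)
print("toe",f((204,133),13),f((219,206),13))
print("bar ends",f((258,72),15),f((308,222),15))
```

```text
toe [548.1 -23.6  13. ] [545.7 -65.2  13. ]
bar ends [580.8   4.   15. ] [582.9 -84.4  15. ]
```

```bash
python3 drive.py '[[[0, 0, 5], [0, 0, 0]], [[0, 0, 2], [0, 0, 0]], [[0, 0, 0], [0, 0, 0]], [[0, 0, 0], [0, 0, 0]]]'; python3 drive.py '[[[0, 0, 1], [0, 0, 0]], [[0, 0, 0], [0, 0, 0]]]';python3 drive.py '[[[0, 0, 1], [0, 0, 0]], [[0, 0, 0], [0, 0, 0]]]'; python3 to.py 460 -46 34 0.01
```

```text
time_s: 17.0
ee_pos: [459.2, -46.3, 35.6]
tool_rot: [3.141, 0.019, -0.005]
wrist_force: [0.2, 0.0, -1.1]
finger_gap: 23.2
grasp_force: 78.6
time_s: 17.2
ee_pos: [459.3, -46.3, 34.7]
tool_rot: [3.141, 0.019, -0.005]
wrist_force: [-0.0, 0.3, -1.3]
finger_gap: 23.1
grasp_force: 78.6
time_s: 17.4
ee_pos: [459.2, -46.3, 33.6]
tool_rot: [3.141, 0.019, -0.005]
wrist_force: [0.2, 0.3, -0.9]
finger_gap: 23.3
grasp_force: 78.6
t 17.4 pos [459.175 -46.347  33.615] d_tool [ 0.828 -0.337 -0.388] rot [0.001 0.003 0.002] q [ 0.167  0.381 -0.127  2.     0.069  0.768 -1.56 ] F [ 0.228  0.308 -0.897] gap 23.338060695705263 grip 78.62199783325195
```

```bash
python3 drive.py '[[[0, 0, 0.6], [0, 0, 0]], [[10, 0, 0], [0, 0, 0]], [[15, 0, 0], [0, 0, 0]], [[10, 0, 0], [0, 0, 0]], [[5, 0, 0], [0, 0, 0]]]'; python3 drive.py '[[[5, 0, 0], [0, 0, 0]], [[5, 0, 0], [0, 0, 0]], [[0, 0, 0], [0, 0, 0]], [[0, 0, 0], [0, 0, 0]]]'; python3 to.py 534 -46 33.6 0.01
```

```text
time_s: 17.9
ee_pos: [498.5, -45.9, 33.5]
tool_rot: [3.141, 0.019, -0.01]
wrist_force: [-11.1, -1.2, 16.5]
finger_gap: 23.2
grasp_force: 81.1
time_s: 18.3
ee_pos: [508.9, -46.1, 33.6]
tool_rot: [3.14, 0.018, -0.006]
wrist_force: [-2.7, -0.3, 5.7]
finger_gap: 23.1
grasp_force: 79.7
t 18.3 pos [508.933 -46.078  33.573] d_tool [25.066  0.215 -0.125] rot [0.001 0.004 0.002] q [ 0.15   0.46  -0.121  1.869  0.076  0.821 -1.569] F [-2.713 -0.343  5.706] gap 23.1317988667563 grip 79.70628261566162
```

```bash
python3 drive.py '[[[4, 0, 0], [0, 0, 0]], [[4, 0, 0], [0, 0, 0]], [[4, 0, 0], [0, 0, 0]], [[0, 0, 0], [0, 0, 0]], [[0, 0, 0], [0, 0, 0]]]'; python3 drive.py '[[[4, 0, 0], [0, 0, 0]], [[4, 0, 0], [0, 0, 0]], [[4, 0, 0], [0, 0, 0]], [[0, 0, 0], [0, 0, 0]], [[0, 0, 0], [0, 0, 0]]]'; python3 to.py 534 -46 33.6 0.01
python3 - <<'E'
from h import *; from workcell import robot, vision, hand_in
d={n:vision.camera(n) for n in("side","top")}
pickle.dump(d,open("cam4.pkl","wb"))
montage(d,[("side",280,215),("side",300,205),("side",210,115),("top",190,208)],"pics/m6.png")
E
```

```text
time_s: 18.8
ee_pos: [518.0, -46.2, 33.7]
tool_rot: [3.14, 0.018, -0.016]
wrist_force: [-11.1, 0.1, 13.1]
finger_gap: 23.6
grasp_force: 80.8
time_s: 19.3
ee_pos: [519.5, -46.3, 33.4]
tool_rot: [3.139, 0.017, -0.05]
wrist_force: [-29.9, -0.3, 34.8]
finger_gap: 23.0
grasp_force: 83.5
t 19.3 pos [519.5   -46.258  33.389] d_tool [14.488 -0.096 -0.677] rot [0.002 0.032 0.001] q [ 0.143  0.494 -0.118  1.813  0.077  0.871 -1.572] F [-29.86   -0.283  34.777] gap 23.044153781393646 grip 83.47280144691467
```

View pics/m6.png

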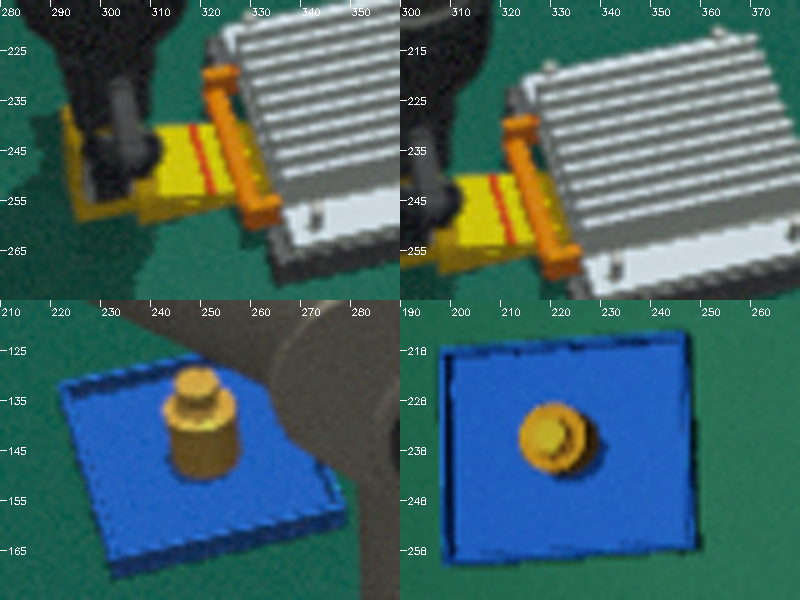

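The weight is upright in the tray. The toe is under the bar, but friction has stalled the wedge because the arm is pressing down 35 N. Relieving the downward press.

```bash
python3 drive.py '[[[0, 0, -1], [0, 0, 0]], [[0, 0, 0], [0, 0, 0]]]'; python3 drive.py '[[[0, 0, -1], [0, 0, 0]], [[0, 0, 0], [0, 0, 0]]]'; python3 to.py 534 -46 33.6 0.01
```

```text
time_s: 19.6
ee_pos: [519.5, -46.2, 33.4]
tool_rot: [3.139, 0.018, -0.05]
wrist_force: [-27.7, -1.1, 28.3]
finger_gap: 22.9
grasp_force: 82.3
time_s: 19.8
ee_pos: [519.6, -46.2, 33.6]
tool_rot: [3.139, 0.018, -0.05]
wrist_force: [-25.1, -0.3, 22.8]
finger_gap: 23.4
grasp_force: 81.5
t 19.8 pos [519.613 -46.238  33.557] d_tool [14.381 -0.076 -0.501] rot [0.002 0.032 0.001] q [ 0.144  0.493 -0.118  1.813  0.077  0.871 -1.572] F [-25.11   -0.337  22.833] gap 23.365825131526805 grip 81.48514151573181
```

```bash
python3 drive.py '[[[0, 0, -1], [0, 0, 0]], [[0, 0, 0], [0, 0, 0]]]'; python3 drive.py '[[[0, 0, -1], [0, 0, 0]], [[0, 0, 0], [0, 0, 0]]]'; python3 drive.py '[[[0, 0, -1], [0, 0, 0]], [[0, 0, 0], [0, 0, 0]]]';python3 to.py 534 -46 33.6 0.01
```

```text
time_s: 20.0
ee_pos: [519.9, -46.2, 33.6]
tool_rot: [3.14, 0.017, -0.049]
wrist_force: [-22.4, -0.7, 16.1]
finger_gap: 23.3
grasp_force: 80.7
time_s: 20.2
ee_pos: [523.2, -46.0, 33.6]
tool_rot: [3.14, 0.018, -0.038]
wrist_force: [-11.8, -1.3, 2.7]
finger_gap: 22.6
grasp_force: 78.9
time_s: 20.4
ee_pos: [524.7, -45.8, 33.7]
tool_rot: [3.141, 0.018, -0.033]
wrist_force: [-6.6, -0.4, -8.0]
finger_gap: 22.6
grasp_force: 78.6
t 20.4 pos [524.706 -45.77   33.733] d_tool [ 9.291  0.336 -0.064] rot [0.001 0.021 0.001] q [ 0.144  0.495 -0.119  1.809  0.076  0.863 -1.572] F [-6.624 -0.435 -8.044] gap 22.570216541240967 grip 78.58879923820496
```

```bash
python3 drive.py '[[[3, 0, 0], [0, 0, 0]], [[0, 0, 0], [0, 0, 0]], [[0, 0, 0], [0, 0, 0]]]'; python3 drive.py '[[[3, 0, 0], [0, 0, 0]], [[0, 0, 0], [0, 0, 0]], [[0, 0, 0], [0, 0, 0]]]';python3 to.py 534 -46 33.6 0.01
```

```text
time_s: 20.7
ee_pos: [527.5, -45.7, 33.6]
tool_rot: [3.141, 0.018, -0.035]
wrist_force: [-9.2, -0.2, -4.3]
finger_gap: 23.2
grasp_force: 78.8
time_s: 21.0
ee_pos: [530.5, -45.6, 33.6]
tool_rot: [3.141, 0.018, -0.035]
wrist_force: [-8.1, -0.1, -5.3]
finger_gap: 22.9
grasp_force: 78.8
t 21.0 pos [530.471 -45.58   33.601] d_tool [ 3.523  0.461 -0.077] rot [0.    0.022 0.002] q [ 0.142  0.505 -0.118  1.792  0.077  0.871 -1.572] F [-8.065 -0.099 -5.295] gap 22.90674490809121 grip 78.78681063652039
```

```bash
python3 drive.py '[[[4, 0, 0], [0, 0, 0]], [[0, 0, 0.7], [0, 0, 0]], [[0, 0, 0], [0, 0, 0]], [[0, 0, 0], [0, 0, 0]]]'; python3 to.py 534 -46 33.6 0.01
python3 - <<'E'
from h import *; from workcell import robot, vision, hand_in
d={n:vision.camera(n) for n in("side","top")}
pickle.dump(d,open("cam5.pkl","wb"))
k=[cv2.resize(np.ascontiguousarray(load(f)["side"]["color"][205:265,285:365,::-1]),None,fx=7,fy=7,interpolation=cv2.INTER_CUBIC)[:300] if 0 else cv2.resize(np.ascontiguousarray(load(f)["side"]["color"][210:265,285:340,::-1]),None,fx=7,fy=7,interpolation=cv2.INTER_CUBIC) for f in("cam3.pkl","cam5.pkl")]
cv2.imwrite("pics/m7.png",np.hstack(k))
E
```

```text
time_s: 21.4
ee_pos: [534.2, -45.5, 33.5]
tool_rot: [3.141, 0.018, -0.036]
wrist_force: [-10.3, -0.6, -1.3]
finger_gap: 23.1
grasp_force: 79.7
t 21.4 pos [534.239 -45.549  33.477] d_tool [-0.247  0.448 -0.117] rot [0.001 0.023 0.002] q [ 0.14   0.512 -0.118  1.781  0.077  0.876 -1.573] F [-10.314  -0.589  -1.348] gap 23.086254236330845 grip 79.65118646621704
```

View pics/m7.png

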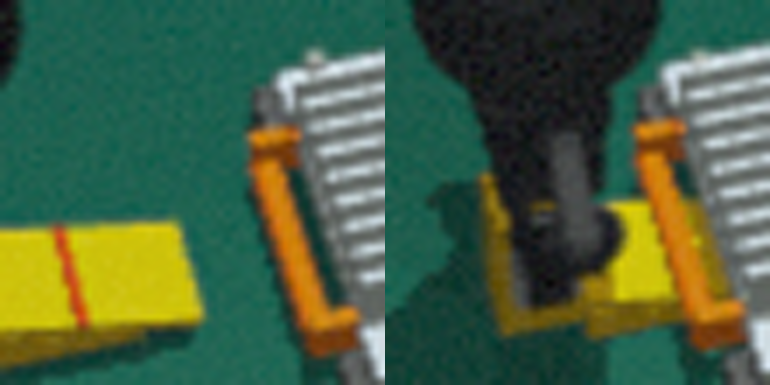

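The red line is now hidden under the bar, and the bar appears about 1.4 px higher than before. I'll measure the rise by image registration.

```bash
python3 - <<'E'
from h import *
a,b=[cv2.cvtColor(load(f)["side"]["color"],cv2.COLOR_RGB2GRAY).astype(np.float32) for f in("cam3.pkl","cam5.pkl")]
c=load("cam5.pkl")["side"]
for x0,x1,y0,y1 in((335,385,208,262),(340,390,225,265)):
    A,B=a[y0:y1,x0:x1],b[y0:y1,x0:x1]
    W=np.eye(2,3,dtype=np.float32)
    try: cc,W=cv2.findTransformECC(A,B,W,cv2.MOTION_TRANSLATION); print(cc,W[:,2])
    except Exception as e: print(e)
print("px per 4mm",proj(c,[640,-60,54])-proj(c,[640,-60,50]))
E
python3 to.py 534 -46 33.6 0.01
```

```text
0.9940695717200752 [ 0.19212846 -1.0621912 ]
0.9934372519258591 [ 0.09190045 -1.0113019 ]
px per 4mm [ 0.10003636 -1.04628914]
t 21.5 pos [534.243 -45.552  33.5  ] d_tool [-0.251  0.446 -0.094] rot [0.001 0.023 0.002] q [ 0.14   0.512 -0.118  1.781  0.077  0.876 -1.573] F [-10.69    0.122  -0.744] gap 23.162654099376972 grip 79.64954495429993
```

The rise is 4.0 mm and everything is still. Settling, then handing in.

```bash
python3 drive.py '[[[0, 0, 0], [0, 0, 0]], [[0, 0, 0], [0, 0, 0]], [[0, 0, 0], [0, 0, 0]], [[0, 0, 0], [0, 0, 0]], [[0, 0, 0], [0, 0, 0]]]' && python3 -c "
from workcell import robot, vision, hand_in
print(hand_in())"
```

```text
time_s: 22.0
ee_pos: [534.2, -45.5, 33.5]
tool_rot: [3.141, 0.018, -0.036]
wrist_force: [-10.1, -0.6, -1.5]
finger_gap: 23.1
grasp_force: 79.7
the job is handed in; nothing more can be done
None
```

I handed the job in at 22 s (no verdict was returned): the weight stands upright in the blue tray, and the still-gripped wedge is under the bar with the heat sink about 4.0 mm off its rails, as measured in the side camera.

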